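# Stir the polishing beads and park the stirrer

### The job

Take the standing stirrer by its grip and, starting at the bowl's handle with the foot close to the bowl's floor, stir the ceramic polishing beads two full turns anticlockwise as seen from above, in circles wide enough to shift beads on both sides. Then lower the stirrer into the rectangular pocket of the parking block, letting go only once it is in, so that its foot sits fully home, square and upright. Keep all beads in the bowl and do not disturb the printed shell, the glue bottle or the scraper.

Things in the scene. Friction and masses are not known exactly. Their poses are not given: they have to be found in the camera images.
- bowl: round open steel bowl, fixed, its place and yaw vary. Outside radius 88 mm at the foot, 96 mm at the rim, 42 mm high, wall 4 mm; flat inner floor 6 mm above the table, inner radius 84 mm. Origin: centre of its underside, z up. A flat pan handle with black grip points along the bowl's -x out to 149 mm from the centre, its top 41 mm up. Anticlockwise from above: handle (-x), -y, +x, +y.
- stirrer: loose grey plastic stirrer, 0.12 kg, 122 mm tall, standing on its foot. Foot: block 34 mm (its x) by 24 mm (y) by 14 mm high, edges rounded 2.5 mm; above it a stem of 12 mm diameter; from 72 to 122 mm up a grip bar 28 mm (x) by 14 mm (y), to be pinched from above across its 14 mm. Origin: centre of the foot's underside; z up. Half-turn symmetric. Beads push back with up to 10 N: grip firmly.
- stand: fixed white plastic parking block 80 mm (its x) by 130 mm (y), 16 mm high; origin at the centre of its underside. Two pockets 10 mm deep in its top: the stirrer's rectangular one centred at y = +28 mm, and a 26 mm square one at y = -36 mm (for another tool; the foot does not fit). Its place and yaw vary; bowl and stand may swap sides.
- pocket (a point): centre of the floor of the stand's rectangular pocket, 6 mm above the table, 10 mm below the block's top. The pocket is 38 mm along the point's x and 28 mm along its y (2 mm play all round the stirrer's foot), with a 3 mm chamfered mouth; z up.
- bead0: one of ten alike white ceramic beads, balls of 18 mm diameter, 12 g, lying in one layer on the bowl's floor in the half away from the handle; the handle side is clear to begin with. Origin at its centre; it rolls.
- bead1: one of ten alike white ceramic beads, balls of 18 mm diameter, 12 g, lying in one layer on the bowl's floor in the half away from the handle; the handle side is clear to begin with. Origin at its centre; it rolls.
- bead2: one of ten alike white ceramic beads, balls of 18 mm diameter, 12 g, lying in one layer on the bowl's floor in the half away from the handle; the handle side is clear to begin with. Origin at its centre; it rolls.
- bead3: one of ten alike white ceramic beads, balls of 18 mm diameter, 12 g, lying in one layer on the bowl's floor in the half away from the handle; the handle side is clear to begin with. Origin at its centre; it rolls.
- bead4: one of ten alike white ceramic beads, balls of 18 mm diameter, 12 g, lying in one layer on the bowl's floor in the half away from the handle; the handle side is clear to begin with. Origin at its centre; it rolls.
- bead5: one of ten alike white ceramic beads, balls of 18 mm diameter, 12 g, lying in one layer on the bowl's floor in the half away from the handle; the handle side is clear to begin with. Origin at its centre; it rolls.
- bead6: one of ten alike white ceramic beads, balls of 18 mm diameter, 12 g, lying in one layer on the bowl's floor in the half away from the handle; the handle side is clear to begin with. Origin at its centre; it rolls.
- bead7: one of ten alike white ceramic beads, balls of 18 mm diameter, 12 g, lying in one layer on the bowl's floor in the half away from the handle; the handle side is clear to begin with. Origin at its centre; it rolls.
- bead8: one of ten alike white ceramic beads, balls of 18 mm diameter, 12 g, lying in one layer on the bowl's floor in the half away from the handle; the handle side is clear to begin with. Origin at its centre; it rolls.
- bead9: one of ten alike white ceramic beads, balls of 18 mm diameter, 12 g, lying in one layer on the bowl's floor in the half away from the handle; the handle side is clear to begin with. Origin at its centre; it rolls.
- shell: bystander: loose domed printed shell, 72 mm wide, 70 mm high, origin at the centre of its underside
- glue: bystander: small loose standing glue bottle, 34 mm wide, 95 mm high, origin at the centre of its underside
- scraper: bystander: loose flat scraper with a wooden handle, lying at the left, 200 mm long along its x, origin mid-length underneath
Mind the look-alikes: they are no part of the job. Leave any orange or yellow look-alike of the stirrer alone.

How it is judged:
By the outcome, as a careful person would: the job done as asked, in the order asked, and still so for the second after the job is handed in, with the robot touching nothing.
It also fails if it takes over 72 s, if anything falls off the work surface, if the arm or the gripper's body presses on something with over 40 N, if the wrist force passes 120 N, or if a joint passes its speed limit or range.

### The arm

A 6-joint arm with a two-finger parallel gripper is mounted at the origin on the work surface. World frame = base frame: x ahead of the robot, y to its left, z up, the work surface at z = 0. Lengths are in m, angles in rad, forces in N, time in s.
With the tool pointing down it reaches from about 0.35 to 0.775 m from the base axis. Payload 7.3 kg.
Tool frame: the origin (TCP) lies between the finger pads; the fingertips stand 14 mm ahead of it and the grasp point (between the pads) lies 5 mm behind it; z points along the fingers, y is the line along which they close (so a half turn about z gives the same grasp; the last joint's range is limited). The gripper opens to 92 mm and grips with 3 to 60 N. Pads are 19 mm wide; open, the fingers measure 130 mm over their backs; the gripper's body (75 mm by 190 mm) begins 47 mm behind the grasp point.
Start: joints at [1.112, 0.342, 1.524, -0, 1.275, -0.146], TCP at [0.162, 0.5, 0.241] pointing down, gripper open.
Joint ranges: [-2.53, 2.53], [-0.77, 2.02], [0.04, 2.7], [-1, 4.14], [0.28, 2.66], [-3.11, 3.11]. Speed limits (rad/s): [2.57, 2.57, 3.14, 3.14, 3.14, 3.14].

### API

Orientations are given as [roll, pitch, yaw] about the fixed x, y, z axes, in that order (R = Rz(yaw) Ry(pitch) Rx(roll)).
In Python, from cell import robot, eyes gives the robot as it stands. The module is installed in compiled form; this text tells all that it offers.
- The arm moves only by the shell command python3 -m handwheel 'ROWS' [FORCE]. ROWS is JSON, one flat list of numbers, 5 for each row, row after row: the shift along the world's x, y, z in mm, then the turn about the world's z in rad, then the opening, from 0 (shut) to 1 (fully open). In form: [x, y, z, spin, jaw, x, y, z, spin, jaw, ...]. A call has 1 to 8 rows; each row shifts and turns the commanded pose from where the row before left it; what a row does not reach is not made up. A row lasts 1/10 s, in which the tool goes at most 50 mm and 8.59 degrees, less where a joint would pass 70% of its speed; a pose out of reach is approached as far as the arm can. A call with a gripper value outside its range is refused whole. The fingers move at their own pace and stop on an object; FORCE is the grip in N (left out, the last holds). Time passes only in rows, so rows that do not move let the fingers close. It gives the time, the measured TCP pose, the force, the opening and the grip force at its end, in the units of the state.
- robot.observe(): the state, without advancing time (a new reading comes with each control period).
- eyes.read_camera(name): name is "side" or "top"; returns (picture, depth): 420x560x3 uint8, blue, green, red; 420x560 float32, m along the optical axis (not along the pixel's ray), 0 where there is no reading.
- eyes.calibration(name): a dict with "fx", "fy", "cx", "cy" (pixels), "dist_coeffs" ([k1, k2, p1, p2, k3] as OpenCV has them; the pictures are not rectified), "world_to_cam" (4x4, takes a point from world to camera coordinates). Camera axes: x right, y down, z forward; pixel columns grow to the right and rows downward; lengths in m; the calibration is good to about 2 mm. A picture is of the moment at which its call begins. calibration takes no time and is no camera call.
- robot.hand_in(): hands the job in; it is judged then, once.
The state is a dict: "time": time; "qpos": joint angles; "qvel": joint speeds; "joint_efforts": joint torques, N m; "tool_pos": TCP position; "tool_rot": TCP orientation; "contact_force": force on the tool from outside, world axes, zero at the start; "torque": the same for the moment, N m; "opening": finger opening in m; "grip_force": force on a finger pad.
Only numpy, scipy, OpenCV 4.12 (cv2) and the standard library are available. Lean on these libraries where they do the work, as an engineer would, in place of code of your own. Each camera call takes 0.05 s, during which the arm holds its last target. There are 200 camera calls.

## Working session

There is one attempt and no reset: what is moved stays moved. The work goes in short steps, Python scripts to look and compute and a shell command to move; the robot and the scene stay as the last step left them, time stands still between calls to the robot, and variables do not carry over. Pictures are saved under pics/ and viewed, at most 10 in all, crops included, and the job is handed in when it is done.

```bash
mkdir -p pics; python3 - <<'E'
from cell import robot, eyes
import cv2,numpy as np
s=robot.observe();print({k:np.round(v,3).tolist() for k,v in s.items()})
for n in("top","side"):
    p,d=eyes.read_camera(n);cv2.imwrite(f"pics/{n}0.png",p);np.save(f"pics/{n}0.npy",d)
    c=eyes.calibration(n);print(n,c)
E
```

```text
{'time': 0.0, 'qpos': [1.112, 0.343, 1.525, 0.0, 1.275, -0.146], 'qvel': [-0.001, 0.0, 0.0, 0.001, 0.0, 0.002], 'joint_efforts': [-0.002, -43.124, -24.422, 0.072, 0.056, -0.0], 'tool_pos': [0.161, 0.499, 0.24], 'tool_rot': [-3.14, -0.0, 2.829], 'contact_force': [0.101, 0.364, -0.78], 'torque': [0.018, -0.038, 0.007], 'grip_force': 0.0, 'opening': 0.092}
top {'fx': 540.7563774712615, 'fy': 540.7563774712615, 'cx': 278.97366228082205, 'cy': 206.90313919812576, 'dist_coeffs': array([0.04890535, 0.        , 0.        , 0.        , 0.        ]), 'world_to_cam': array([[ 0.01015044, -0.99994424, -0.00291337,  0.0809473 ],
       [-0.99530723, -0.00982289, -0.0962654 ,  0.60110726],
       [ 0.09623141,  0.00387684, -0.99535144,  1.1615091 ],
       [ 0.        ,  0.        ,  0.        ,  1.        ]])}
side {'fx': 467.5664844575949, 'fy': 467.5664844575949, 'cx': 278.9441534031894, 'cy': 204.39118635049167, 'dist_coeffs': array([-0.0213588,  0.       ,  0.       ,  0.       ,  0.       ]), 'world_to_cam': array([[-0.99655534, -0.08155296, -0.01505228,  0.56849294],
       [-0.03749735,  0.60500375, -0.79533918,  0.01685104],
       [ 0.07396895, -0.79203508, -0.60597774,  1.17226223],
       [ 0.        ,  0.        ,  0.        ,  1.        ]])}
```

View pics/top0.png

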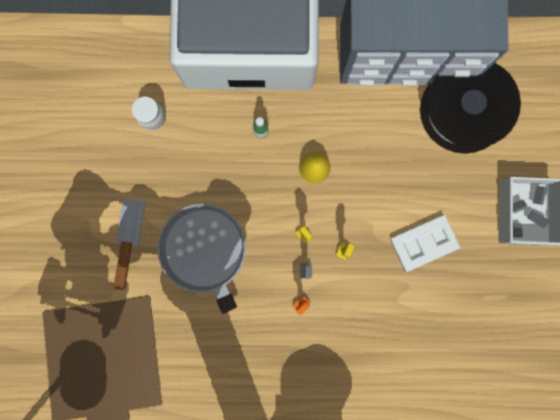

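View pics/side0.png

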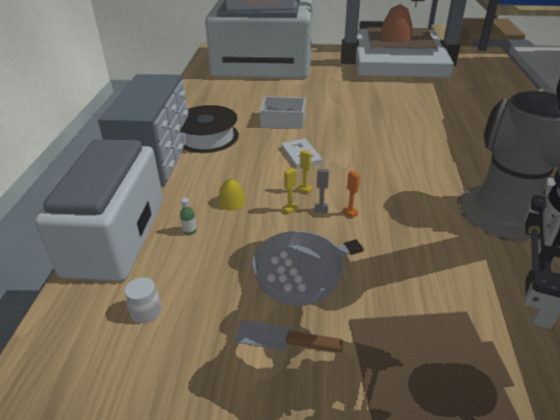

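The top view shows four stirrer shapes: grey at (306,270), yellow at (304,233), yellow at (345,251) and orange at (301,305). By the description I choose the grey one. The bowl is at (202,248) with its handle at (227,300), and the stand is at (426,243).

```bash
cat > h.py <<'E'
import cv2,numpy as np
from cell import robot,eyes
def KD(n):
    c=eyes.calibration(n);K=np.array([[c["fx"],0,c["cx"]],[0,c["fy"],c["cy"]],[0,0,1]]);return K,np.array(c["dist_coeffs"]),np.array(c["world_to_cam"])
def rays(n,uv):
    K,D,T=KD(n);q=cv2.undistortPoints(np.float64(uv).reshape(-1,1,2),K,D)[:,0];R=T[:3,:3]
    return -R.T@T[:3,3],np.c_[q,np.ones(len(q))]@R
def plane(n,uv,z):
    o,d=rays(n,uv);return o+d*((z-o[2])/d[:,2])[:,None]
def cloud(n,dep):
    v,u=np.mgrid[:420,:560];o,d=rays(n,np.c_[u.ravel(),v.ravel()])
    return (o+d*dep.reshape(-1,1)).reshape(420,560,3)
def proj(n,P):
    K,D,T=KD(n);r=cv2.Rodrigues(T[:3,:3])[0];return cv2.projectPoints(np.float64(P).reshape(-1,1,3),r,T[:3,3],K,D)[0][:,0]
def snap(n,tag):
    p,d=eyes.read_camera(n);cv2.imwrite(f"pics/{n}{tag}.png",p);np.save(f"pics/{n}{tag}.npy",d);return p,d
def rect(P):
    (c,wh,a)=cv2.minAreaRect(np.float32(P[:,:2]*1000))
    b=cv2.boxPoints((c,wh,a));e=b[1]-b[0];f=b[2]-b[1]
    l=e if np.hypot(*e)>np.hypot(*f) else f
    return np.round(c,1),np.round(sorted(wh),1),round(np.arctan2(l[1],l[0])%np.pi,3) # centre mm, sizes, long-axis angle
E
python3 - <<'E'
from h import *
p=cv2.imread("pics/top0.png");d=np.load("pics/top0.npy");C=cloud("top",d)
print("table z",np.median(C[330:400,400:500,2]))
# tops of stirrers
for nm,(u0,u1,v0,v1) in dict(grey=(294,318,257,284),yA=(290,320,222,245),yB=(333,360,238,264),orange=(288,318,291,320)).items():
    S=C[v0:v1,u0:u1].reshape(-1,3);zt=np.percentile(S[:,2],97)
    m=S[:,2]>.11;print(nm,zt,m.sum(),rect(S[m]) if m.sum()>4 else "", "all",rect(S[S[:,2]>.006]))
# stand: white mask top
hsv=cv2.cvtColor(p,cv2.COLOR_BGR2HSV)
m=((hsv[...,1]<60)&(hsv[...,2]>130)).astype(np.uint8);q=np.zeros_like(m);q[205:280,380:470]=m[205:280,380:470]
cs=max(cv2.findContours(q,0,2)[0],key=cv2.contourArea);P=plane("top",cs.reshape(-1,2),.016);print("stand",rect(P))
# bowl rim by depth
b=(C[...,2]>.035)&(C[...,2]<.047);w=np.zeros_like(b);w[195:320,150:252]=b[195:320,150:252]
Q=C[w];print("rim pts",len(Q),np.median(Q[:,2]))
x=np.c_[2*Q[:,:2],np.ones(len(Q))];s=np.linalg.lstsq(x,(Q[:,:2]**2).sum(1),rcond=None)[0]
for k in range(6):
    r=np.hypot(*(Q[:,:2]-s[:2]).T);g=(r>.085)&(r<.1);x=np.c_[2*Q[g,:2],np.ones(g.sum())];s=np.linalg.lstsq(x,(Q[g,:2]**2).sum(1),rcond=None)[0]
print("bowl",s[:2],np.sqrt(s[2]+s[:2]@s[:2]))
h=np.hypot(*(Q[:,:2]-s[:2]).T)>.105;e=Q[h,:2].mean(0)-s[:2];print("handle",h.sum(),e,np.arctan2(e[1],e[0]))
k=np.zeros_like(m);k[285:316,212:240]=(p[285:316,212:240].max(2)<50)
uv=np.argwhere(k)[:,::-1];e=plane("top",uv,.041).mean(0)[:2]-s[:2];print("black grip",len(uv),e,np.arctan2(e[1],e[0]))
a=cv2.resize(p[215:325,280:370],None,fx=5,fy=5,interpolation=2);b2=cv2.resize(p[205:280,385:465],None,fx=4,fy=4,interpolation=2)
o=np.zeros((550,780,3),np.uint8);o[:,:450]=a;o[:300,460:780]=b2;cv2.imwrite("pics/crop1.png",o)
E
```

```text
table z -0.0012905429474193708
grey 0.12265407068772612 105 (array([467.3,  51.8]), array([26.9, 66. ]), np.float32(1.416)) all (array([465.6,  51.1]), array([34.6, 65.8]), np.float32(1.485))
yA 0.12248515156582938 102 (array([518. ,  57.3]), array([27.2, 81. ]), np.float32(2.36)) all (array([523.4,  52.5]), array([32.9, 95.6]), np.float32(2.364))
yB 0.12265240768397394 105 (array([491.7,   5.8]), array([ 27.2, 151.1]), np.float32(1.827)) all (array([506.6,   8.6]), array([ 37.5, 148.6]), np.float32(1.6))
orange 0.12210778562080268 103 (array([434.6,  51.5]), array([ 26.5, 116.3]), np.float32(0.319)) all (array([428.4,  64.8]), array([ 36.9, 113.9]), np.float32(0.611))
stand (array([ 525.1, -234.6]), array([ 83.2, 133.9]), np.float32(2.002))
rim pts 956 0.03979706214410861
bowl [0.50966119 0.25488505] 0.09339596382861316
handle 289 [-0.11662846 -0.05492284] -2.7014773295558014
black grip 196 [-0.11874635 -0.05691457] -2.6946455860126926
```

View pics/crop1.png

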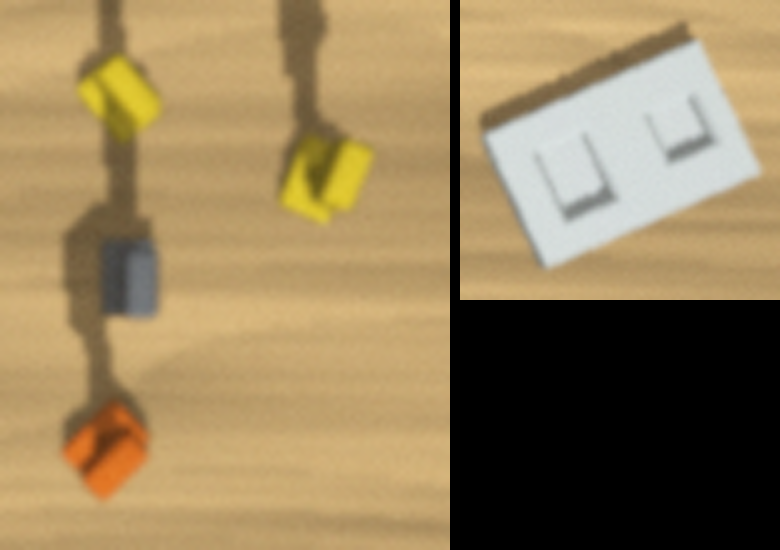

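The crop confirms the grey stirrer (top face around pixel (308,271)), with its grip's long axis almost along world x. The stand's larger pocket is on its left, at about (414,250) in the full image. I'll refine the poses and check finger clearance.

```bash
python3 - <<'E'
from h import *
p=cv2.imread("pics/top0.png");d=np.load("pics/top0.npy");C=cloud("top",d)
m=((C[...,2]>.116)&(C[...,2]<.13)).astype(np.uint8)
n,l,st,ce=cv2.connectedComponentsWithStats(m[225:315,285:365])
for i in range(1,n):
    if st[i,4]<40: continue
    uv=np.argwhere(l==i)[:,::-1]+[285,225];P=plane("top",uv,.122)
    print(st[i,4],uv.mean(0),"mean",np.round(P.mean(0)*1000,1),rect(P),"cloud mean",np.round(C[uv[:,1],uv[:,0]].mean(0)*1000,1))
# pockets: depth below top within stand
q=np.zeros((420,560),np.uint8);q[205:280,380:470]=1
t=(np.abs(C[...,2]-.0155)<.005)&(q>0)
cs=max(cv2.findContours(t.astype(np.uint8),0,2)[0],key=cv2.contourArea);print("stand depth",rect(plane("top",cs.reshape(-1,2),.016)), "z",np.median(C[t][:,2]))
f=np.zeros_like(q);cv2.drawContours(f,[cs],-1,1,-1);f=cv2.erode(f,np.ones((3,3)))
k=((C[...,2]<.0115)&(f>0)).astype(np.uint8);n,l,st,ce=cv2.connectedComponentsWithStats(k)
for i in range(1,n):
    if st[i,4]>30: uv=np.argwhere(l==i)[:,::-1];P=plane("top",uv,.006);print("pocket",st[i,4],ce[i],np.round(P.mean(0)*1000,1),rect(P))
# colour edges of stand
hsv=cv2.cvtColor(p,cv2.COLOR_BGR2HSV);g=cv2.GaussianBlur(hsv[...,1],(3,3),0);w=((g<60)&(q>0)&(p.max(2)>110)).astype(np.uint8)
cs=max(cv2.findContours(w,0,2)[0],key=cv2.contourArea);mm=cv2.moments(cs);u=(mm["m10"]/mm["m00"],mm["m01"]/mm["m00"]);print("stand colour",u,plane("top",[u],.016)*1000,rect(plane("top",cs.reshape(-1,2),.016)))
E
```

```text
95 [304.90526316 231.65263158] mean [541.6  33.7 122. ] (array([541.6,  33.8]), array([14. , 27.6]), np.float32(0.702)) cloud mean [541.7  33.6 120.2]
88 [349.42045455 248.81818182] mean [508.  -55.9 122. ] (array([508. , -55.8]), array([13. , 27.3]), np.float32(2.759)) cloud mean [508.  -56.1 120.7]
100 [307.36 270.82] mean [463.2  28.4 122. ] (array([463.8,  28.1]), array([14. , 25.9]), np.float32(0.005)) cloud mean [463.1  28.3 120.9]
94 [303.19148936 308.27659574] mean [389.2  36.4 122. ] (array([389.1,  37.1]), array([13.9, 26.6]), np.float32(2.372)) cloud mean [389.1  36.3 120.9]
stand depth (array([ 524.9, -234.9]), array([ 81.5, 131. ]), np.float32(2.002)) z 0.014583750694248776
pocket 161 [439.57142857 236.92546584] [ 539.  -270.3    6. ] (array([ 540.3, -271. ]), array([31.7, 34.2]), np.float32(0.553))
pocket 234 [413.2991453  248.38888889] [ 513. -212.    6.] (array([ 513. , -211.7]), array([31.2, 42.6]), np.float32(0.404))
stand colour (424.74161249346184, 243.0131510124785) [[ 524.82335486 -234.75940502   16.        ]] (array([ 524.8, -234.6]), array([ 83.6, 134.3]), np.float32(1.999))
```

```bash
python3 -m handwheel '[21,-34,0,0.02,0.5,21,-34,0,0.02,0.5,21,-34,0,0.02,0.5,21,-34,0,0.02,0.5,21,-34,0,0.02,0.5,21,-34,0,0.02,0.5,21,-34,0,0.02,0.5,21,-34,0,0.02,0.5]' 60; python3 -m handwheel '[22,-33,0,0.025,0.5,22,-33,0,0.025,0.5,22,-33,0,0.025,0.5,22,-33,0,0.025,0.5,22,-33,0,0.025,0.5,22,-33,0,0.025,0.5,0,0,0,0,0.5,0,0,0,0,0.5]'
```

```text
time: 0.9
tool_pos: [0.3299, 0.226, 0.2406]
tool_rot: [3.142, -0.0, 2.99]
contact_force: [1.1, -0.5, 0.8]
opening: 0.0462
grip_force: 0.0
time: 1.7
tool_pos: [0.4612, 0.0292, 0.2401]
tool_rot: [3.141, -0.002, 3.137]
contact_force: [-0.7, 0.2, 0.3]
opening: 0.0462
grip_force: 0.0
```

```bash
python3 -m handwheel '[2,-1,-30,0.005,0.5,0,0,-30,0,0.5,0,0,-30,0,0.5,0,0,-25,0,0.5,0,0,-22,0,0.5,0,0,-20,0,0.5,0,0,0,0,0.5,0,0,0,0,0.5]'; python3 -m handwheel '[0,0,0,0,0,0,0,0,0,0,0,0,0,0,0,0,0,0,0,0,0,0,0,0,0,0,0,0,0,0,0,0,0,0,0,0,0,0,0,0]' 60; python3 - <<'E'
from h import *
p,d=snap("side","1");cv2.imwrite("pics/s1c.png",cv2.resize(p[120:260,240:400],None,fx=4,fy=4))
E
```

```text
time: 2.5
tool_pos: [0.4631, 0.0295, 0.0841]
tool_rot: [3.141, -0.001, -3.138]
contact_force: [-0.4, -0.6, 0.6]
opening: 0.0459
grip_force: 0.0
time: 3.3
tool_pos: [0.4636, 0.0285, 0.0839]
tool_rot: [3.142, 0.0, -3.139]
contact_force: [-0.8, 0.3, 3.7]
opening: 0.0136
grip_force: 60.0
```

View pics/s1c.png

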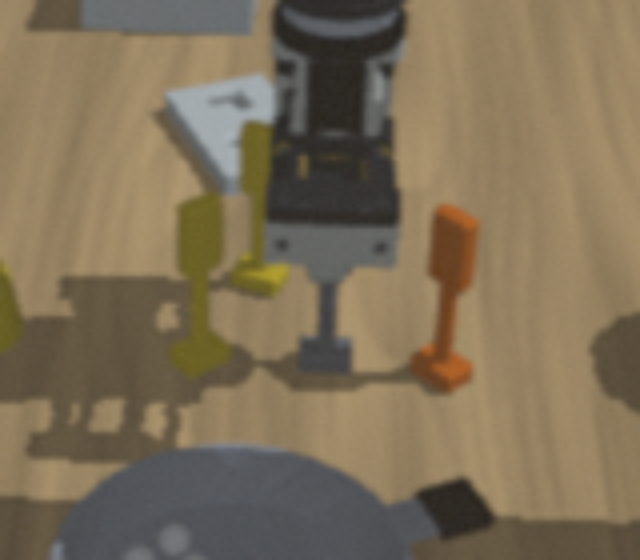

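The fingers hold the grey grip (crop (330,240)) with its foot still on the table and the neighbours clear. Next I lift it and carry it over to the bowl's handle side.

```bash
python3 -m handwheel '[0,0,20,0,0,0,0,30,0,0,0,0,30,0,0,1,26,0,0,0,1,26,0,0,0,1,26,0,0,0,1,26,0,0,0,1,26,0,0,0]' 60; python3 -m handwheel '[1,26,0,0,0,1,26,0,0,0,1,26,0,0,0,0,0,0,0,0,0,0,-20,0,0,0,0,-20,0,0,0,0,-20,0,0,0,0,0,0,0]';  python3 - <<'E'
from h import *
p,d=snap("side","2");q,_=snap("top","2")
o=np.zeros((520,780,3),np.uint8);o[:, :420]=cv2.resize(p[190:320,235:340],None,fx=4,fy=4);o[:400,430:780]=cv2.resize(q[200:320,155:260],(350,400));cv2.imwrite("pics/c2.png",o)
E
```

```text
time: 4.15
tool_pos: [0.4682, 0.1595, 0.1633]
tool_rot: [-3.142, -0.001, -3.14]
contact_force: [1.2, 0.2, -0.9]
opening: 0.0137
grip_force: 60.0
time: 4.95
tool_pos: [0.4696, 0.2353, 0.1011]
tool_rot: [-3.14, -0.006, -3.14]
contact_force: [-0.8, -0.2, -2.8]
opening: 0.0137
grip_force: 60.0
```

View pics/c2.png

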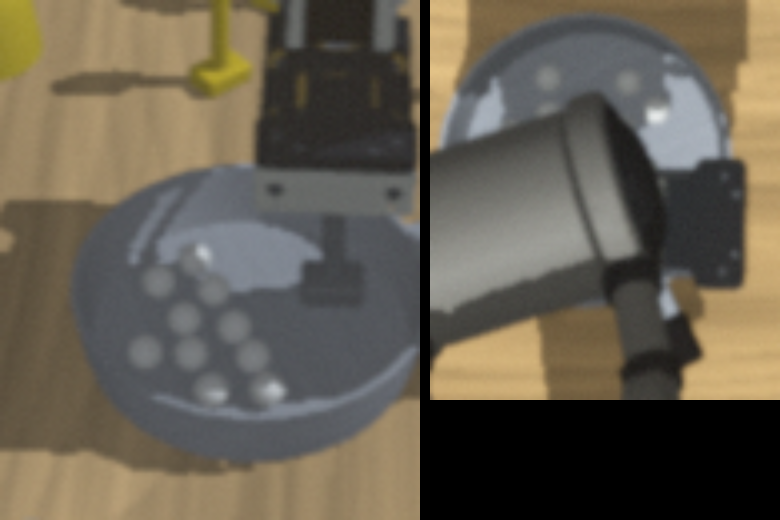

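```bash
python3 -m handwheel '[1,1,0,0,0,0,0,0,0,0]' 60; python3 -m handwheel '[0,0,-7,0,0,0,0,0,0,0,0,0,0,0,0]' 60; python3 -m handwheel '[0,0,-3,0,0,0,0,0,0,0,0,0,0,0,0]' 60; python3 -c "
from cell import robot
for i in range(3): s=robot.observe();print(s['tool_pos'],s['contact_force'])"
```

```text
time: 5.25
tool_pos: [0.4733, 0.2377, 0.1048]
tool_rot: [3.141, 0.002, -3.139]
contact_force: [0.3, 1.0, -0.7]
opening: 0.0138
grip_force: 60.0
time: 5.55
tool_pos: [0.4724, 0.2375, 0.0966]
tool_rot: [-3.142, -0.0, -3.139]
contact_force: [-0.2, -0.8, -1.9]
opening: 0.0136
grip_force: 60.0
time: 5.85
tool_pos: [0.4725, 0.2375, 0.0937]
tool_rot: [3.142, -0.0, -3.139]
contact_force: [-0.1, 0.3, -1.0]
opening: 0.0137
grip_force: 60.0
[0.47248666 0.237546   0.09366056] [-0.09327525  0.29122778 -1.0424359 ]
[0.47248666 0.237546   0.09366056] [-0.09327525  0.29122778 -1.0424359 ]
[0.47248666 0.237546   0.09366056] [-0.09327525  0.29122778 -1.0424359 ]
```

```bash
python3 -m handwheel '[-0.7,-0.3,-2,0,0,0,0,0,0,0]' 60; python3 -m handwheel '[3.7,-5.4,0,0,0,3.7,-5.4,0,0,0,5.2,-4,0,0,0,5.2,-4,0,0,0,6.2,-2.2,0,0,0,6.2,-2.2,0,0,0,6.6,-0.2,0,0,0,6.6,-0.2,0,0,0]'; python3 -m handwheel '[6.3,1.8,0,0,0,6.3,1.8,0,0,0,5.4,3.7,0,0,0,5.4,3.7,0,0,0,4,5.2,0,0,0,4,5.2,0,0,0,2.2,6.2,0,0,0,2.2,6.2,0,0,0]'
```

```text
time: 6.05
tool_pos: [0.4716, 0.2372, 0.0915]
tool_rot: [-3.142, -0.0, -3.139]
contact_force: [0.9, 0.2, -1.4]
opening: 0.0136
grip_force: 60.0
time: 6.85
tool_pos: [0.5159, 0.2137, 0.0917]
tool_rot: [3.141, 0.0, -3.139]
contact_force: [-0.2, 0.0, -2.5]
opening: 0.0137
grip_force: 60.0
time: 7.65
tool_pos: [0.5511, 0.2481, 0.0917]
tool_rot: [3.141, -0.0, -3.139]
contact_force: [1.0, 0.1, -2.5]
opening: 0.0138
grip_force: 60.0
```

```bash
python3 -m handwheel '[0.2,6.6,0,0,0,0.2,6.6,0,0,0,-1.8,6.3,0,0,0,-1.8,6.3,0,0,0,-3.7,5.4,0,0,0,-3.7,5.4,0,0,0,-5.2,4,0,0,0,-5.2,4,0,0,0]';python3 -m handwheel '[-6.2,2.2,0,0,0,-6.2,2.2,0,0,0,-6.6,0.2,0,0,0,-6.6,0.2,0,0,0,-6.3,-1.8,0,0,0,-6.3,-1.8,0,0,0,-5.4,-3.7,0,0,0,-5.4,-3.7,0,0,0]';python3 -m handwheel '[-4,-5.2,0,0,0,-4,-5.2,0,0,0,-2.2,-6.2,0,0,0,-2.2,-6.2,0,0,0,-0.2,-6.6,0,0,0,-0.2,-6.6,0,0,0,1.8,-6.3,0,0,0,1.8,-6.3,0,0,0]';  python3 - <<'E'
from h import *
p,d=snap("side","3");cv2.imwrite("pics/c3.png",cv2.resize(p[190:320,235:365],None,fx=4,fy=4))
E
```

```text
time: 8.45
tool_pos: [0.5295, 0.2923, 0.0917]
tool_rot: [-3.142, -0.0, -3.139]
contact_force: [0.7, -1.9, -1.5]
opening: 0.0139
grip_force: 60.0
time: 9.25
tool_pos: [0.4806, 0.2857, 0.0919]
tool_rot: [3.141, 0.0, -3.139]
contact_force: [0.1, 0.7, -0.4]
opening: 0.0135
grip_force: 60.0
time: 10.05
tool_pos: [0.4722, 0.2367, 0.0918]
tool_rot: [3.141, 0.0, -3.14]
contact_force: [0.7, -0.3, -1.2]
opening: 0.014
grip_force: 60.0
```

View pics/c3.png

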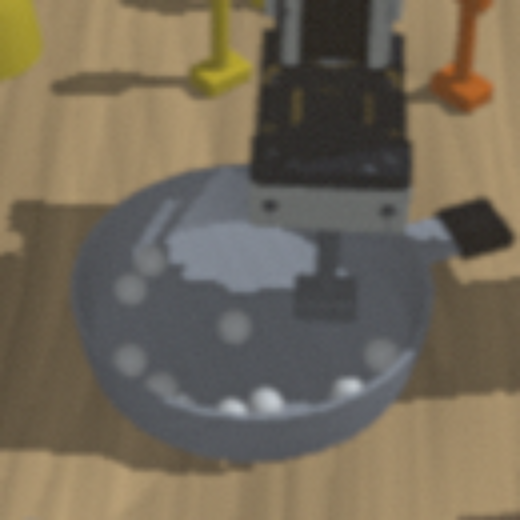

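After one turn the stirrer is upright in the bowl at crop (325,290). The beads are spread along the wall and none is on the table: nine are visible and one is probably behind the near rim. Now the second turn, with a small overlap.

```bash
python3 -m handwheel '[3.7,-5.4,0,0,0,3.7,-5.4,0,0,0,5.2,-4,0,0,0,5.2,-4,0,0,0,6.2,-2.2,0,0,0,6.2,-2.2,0,0,0,6.6,-0.2,0,0,0,6.6,-0.2,0,0,0]'; python3 -m handwheel '[6.3,1.8,0,0,0,6.3,1.8,0,0,0,5.4,3.7,0,0,0,5.4,3.7,0,0,0,4,5.2,0,0,0,4,5.2,0,0,0,2.2,6.2,0,0,0,2.2,6.2,0,0,0]'; python3 -m handwheel '[0.2,6.6,0,0,0,0.2,6.6,0,0,0,-1.8,6.3,0,0,0,-1.8,6.3,0,0,0,-3.7,5.4,0,0,0,-3.7,5.4,0,0,0,-5.2,4,0,0,0,-5.2,4,0,0,0]';python3 -m handwheel '[-6.2,2.2,0,0,0,-6.2,2.2,0,0,0,-6.6,0.2,0,0,0,-6.6,0.2,0,0,0,-6.3,-1.8,0,0,0,-6.3,-1.8,0,0,0,-5.4,-3.7,0,0,0,-5.4,-3.7,0,0,0]';python3 -m handwheel '[-4,-5.2,0,0,0,-4,-5.2,0,0,0,-2.2,-6.2,0,0,0,-2.2,-6.2,0,0,0,-0.2,-6.6,0,0,0,-0.2,-6.6,0,0,0,1.8,-6.3,0,0,0,1.8,-6.3,0,0,0]'; python3 -m handwheel '[3.7,-5.4,0,0,0,3.7,-5.4,0,0,0,0,0,0,0,0,0,0,0,0,0]'; python3 -m handwheel '[0,0,15,0,0,0,0,25,0,0,0,0,35,0,0,0,0,40,0,0,0,0,40,0,0,0,0,0,0,0]'
```

```text
time: 10.9
tool_pos: [0.5159, 0.2137, 0.0917]
tool_rot: [3.141, 0.0, -3.139]
contact_force: [-0.0, 0.1, -1.6]
opening: 0.0139
grip_force: 60.0
time: 11.7
tool_pos: [0.5511, 0.248, 0.0917]
tool_rot: [3.142, -0.0, -3.139]
contact_force: [-0.8, -0.5, -2.1]
opening: 0.0137
grip_force: 60.0
time: 12.5
tool_pos: [0.5295, 0.2923, 0.0917]
tool_rot: [3.142, -0.0, -3.139]
contact_force: [0.2, -0.5, -1.4]
opening: 0.0134
grip_force: 60.0
time: 13.3
tool_pos: [0.4806, 0.2854, 0.0918]
tool_rot: [3.142, 0.0, -3.139]
contact_force: [-0.1, 0.3, -1.2]
opening: 0.014
grip_force: 60.0
time: 14.1
tool_pos: [0.4722, 0.2367, 0.0918]
tool_rot: [3.141, 0.0, -3.139]
contact_force: [0.0, -0.4, -1.9]
opening: 0.0136
grip_force: 60.0
time: 14.5
tool_pos: [0.4794, 0.2264, 0.0917]
tool_rot: [3.141, -0.0, -3.14]
contact_force: [-0.1, -0.7, -1.1]
opening: 0.0136
grip_force: 60.0
time: 15.1
tool_pos: [0.4815, 0.2276, 0.2525]
tool_rot: [3.138, 0.011, -3.139]
contact_force: [1.0, -0.3, -1.1]
opening: 0.0138
grip_force: 60.0
```

```bash
python3 -m handwheel '[2,-31,0,0.03,0,2,-31,0,0.03,0,2,-31,0,0.03,0,2,-31,0,0.03,0,2,-31,0,0.03,0,2,-31,0,0.03,0,2,-31,0,0.03,0,2,-31,0,0.03,0]';python3 -m handwheel '[3,-31,0,0.03,0,3,-31,0,0.03,0,3,-31,0,0.03,0,3,-31,0,0.03,0,3,-31,0,0.03,0,2.5,-33,0,0.04,0,0,0,0,0,0,0,0,0,0,0]';python3 -m handwheel '[0,0,-30,0,0,0,0,-30,0,0,0,0,-30,0,0,0,0,-20,0,0,0,0,-15,0,0,0,0,0,0,0,0,0,0,0,0,0,0,0,0,0]'; python3 - <<'E'
from h import *
p,d=snap("side","4");q,_=snap("top","4")
print(robot.observe()['tool_pos'],robot.observe()['tool_rot'])
o=np.zeros((520,790,3),np.uint8);o[:, :480]=cv2.resize(p[90:220,260:380],None,fx=4,fy=4);o[:400,490:790]=cv2.resize(q[190:290,385:460],None,fx=4,fy=4);cv2.imwrite("pics/c4.png",o)
E
```

```text
time: 15.9
tool_pos: [0.4948, -0.0224, 0.2459]
tool_rot: [3.141, -0.001, -2.898]
contact_force: [0.7, 0.2, -0.8]
opening: 0.0139
grip_force: 60.0
time: 16.7
tool_pos: [0.5123, -0.2095, 0.2456]
tool_rot: [3.139, -0.001, -2.711]
contact_force: [-0.3, 0.5, -1.5]
opening: 0.014
grip_force: 60.0
time: 17.5
tool_pos: [0.5134, -0.2093, 0.1229]
tool_rot: [-3.14, 0.001, -2.709]
contact_force: [-0.6, 0.2, -0.7]
opening: 0.0135
grip_force: 60.0
[ 0.51327142 -0.20957329  0.12283764] [-3.14009307e+00  1.19293387e-03 -2.70917062e+00]
```

View pics/c4.png

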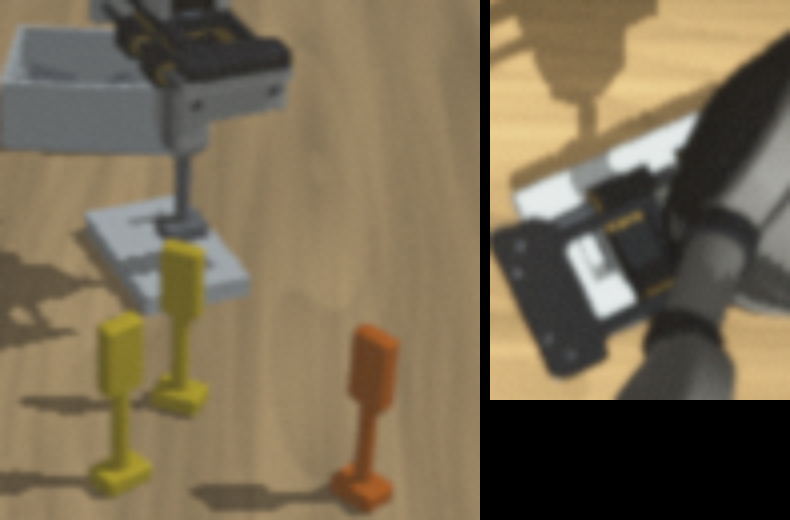

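The stirrer hangs upright with its foot at crop (182,228), about 23 mm above the stand's left pocket. I'll lower it in small steps and watch the force.

```bash
python3 -m handwheel '[0,0,-10,0,0,0,0,-9,0,0,0,0,0,0,0,0,0,0,0,0]'; for i in 1; do python3 -m handwheel '[0,0,-2,0,0,0,0,-2,0,0,0,0,0,0,0]'; done; python3 -m handwheel '[0,0,-2,0,0,0,0,0,0,0]'
```

```text
time: 18.0
tool_pos: [0.5125, -0.2095, 0.1022]
tool_rot: [3.141, -0.001, -2.71]
contact_force: [-0.1, 0.3, -1.3]
opening: 0.0141
grip_force: 60.0
time: 18.3
tool_pos: [0.5126, -0.2095, 0.0985]
tool_rot: [3.141, -0.0, -2.709]
contact_force: [-0.8, -0.4, -1.9]
opening: 0.0135
grip_force: 60.0
time: 18.5
tool_pos: [0.5126, -0.2095, 0.0965]
tool_rot: [3.141, -0.0, -2.709]
contact_force: [-0.2, -0.2, -1.7]
opening: 0.0137
grip_force: 60.0
```

```bash
python3 -m handwheel '[0,0,-2,0,0,0,0,-1,0,0,0,0,0,0,0]'; python3 -m handwheel '[0,0,-1,0,0,0,0,-1,0,0,0,0,0,0,0]'; python3 -m handwheel '[0,0,-1,0,0,0,0,0,0,0,0,0,0,0,0]'
```

```text
time: 18.8
tool_pos: [0.5126, -0.2095, 0.0936]
tool_rot: [3.141, -0.0, -2.709]
contact_force: [-0.3, -0.4, -0.9]
opening: 0.0134
grip_force: 60.0
time: 19.1
tool_pos: [0.5127, -0.2095, 0.0916]
tool_rot: [3.141, -0.0, -2.709]
contact_force: [0.1, 0.3, -1.3]
opening: 0.0139
grip_force: 60.0
time: 19.4
tool_pos: [0.5127, -0.2096, 0.0907]
tool_rot: [3.141, -0.0, -2.709]
contact_force: [0.2, 0.1, -1.3]
opening: 0.0139
grip_force: 60.0
```

```bash
python3 -m handwheel '[0,0,-0.5,0,0,0,0,0,0,0,0,0,0,0,0]'; python3 -m handwheel '[0,0,-0.5,0,0,0,0,0,0,0,0,0,0,0,0]';
```

```text
time: 19.7
tool_pos: [0.5127, -0.2095, 0.0902]
tool_rot: [3.141, 0.0, -2.709]
contact_force: [0.4, -0.1, -1.2]
opening: 0.0136
grip_force: 60.0
time: 20.0
tool_pos: [0.5128, -0.2096, 0.0899]
tool_rot: [-3.141, 0.0, -2.709]
contact_force: [-1.1, -0.2, 0.9]
opening: 0.0137
grip_force: 60.0
```

```bash
python3 - <<'E'
from h import *
p,d=snap("side","5");cv2.imwrite("pics/c5.png",cv2.resize(p[110:180,270:340],None,fx=8,fy=8,interpolation=2))
E
```

```text
(no output)
```

View pics/c5.png

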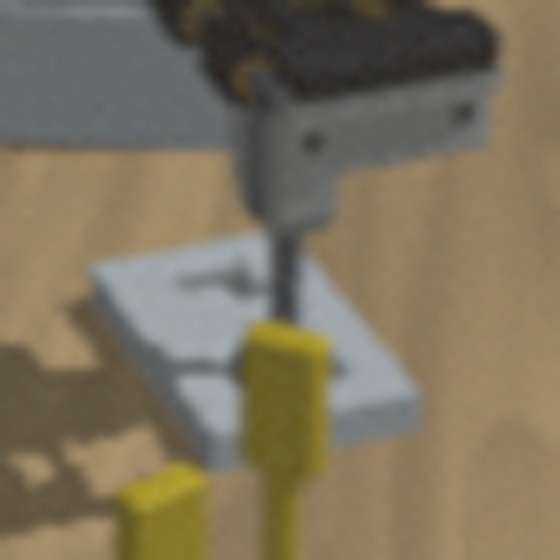

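The foot has dropped into the left pocket (the foot itself is hidden behind the yellow tool at crop (285,400)). The weight came off the wrist at z = 0.090, as expected for the pocket floor, so I'll release and rise.

```bash
python3 -m handwheel '[0,0,0,0,0.3,0,0,0,0,0.5,0,0,0,0,0.5,0,0,0,0,0.5,0,0,0,0,0.5,0,0,0,0,0.5]' 10; python3 -m handwheel '[0,0,10,0,0.5,0,0,20,0,0.5,0,0,30,0,0.5,0,0,40,0,0.5,0,0,40,0,0.5,-20,40,0,0,0.5,-20,40,0,0,0.5,-20,40,0,0,0.5]';python3 -m handwheel '[-20,40,0,0,0.5,-10,40,0,0,0.5,0,40,0,0,0.5,0,0,0,0,0.5]'; python3 - <<'E'
from h import *
q,d=snap("top","6");p,_=snap("side","6");C=cloud("top",d)
m=((C[...,2]>.116)&(C[...,2]<.135)).astype(np.uint8);m[:,:395]=0;m[:,450:]=0;m[:215]=0;m[270:]=0
n,l,st,ce=cv2.connectedComponentsWithStats(m)
for i in range(1,n):
    if st[i,4]>20: uv=np.argwhere(l==i)[:,::-1];P=plane("top",uv,.128);print(st[i],rect(P),P.mean(0),C[uv[:,1],uv[:,0],2].mean())
o=np.zeros((560,790,3),np.uint8);o[:, :400]=cv2.resize(p[90:202,260:340],None,fx=5,fy=5);o[:, 400:790]=cv2.resize(p[200:312,235:351],(390,560));cv2.imwrite("pics/c6.png",o)
cv2.imwrite("pics/t6.png",q)
E
```

```text
time: 20.65
tool_pos: [0.5128, -0.2096, 0.0897]
tool_rot: [3.142, 0.0, -2.709]
contact_force: [1.3, 0.0, 0.2]
opening: 0.0459
grip_force: 0.0
time: 21.45
tool_pos: [0.4519, -0.0885, 0.2307]
tool_rot: [-3.141, 0.001, -2.71]
contact_force: [0.5, 0.9, -0.2]
opening: 0.0457
grip_force: 0.0
time: 21.85
tool_pos: [0.4221, 0.0341, 0.2308]
tool_rot: [3.141, 0.002, -2.705]
contact_force: [1.1, -0.8, 0.6]
opening: 0.0463
grip_force: 0.0
[420 242  13  14 106] (array([ 510.3, -207.4]), array([15.2, 28. ]), np.float32(0.449)) [ 0.51043539 -0.20765863  0.128     ] 0.12550933885428797
```

View pics/c6.png

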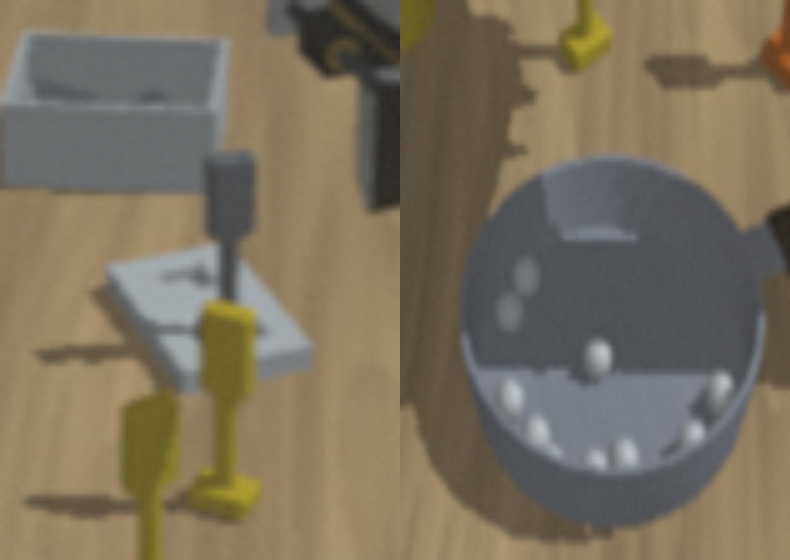

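View pics/t6.png

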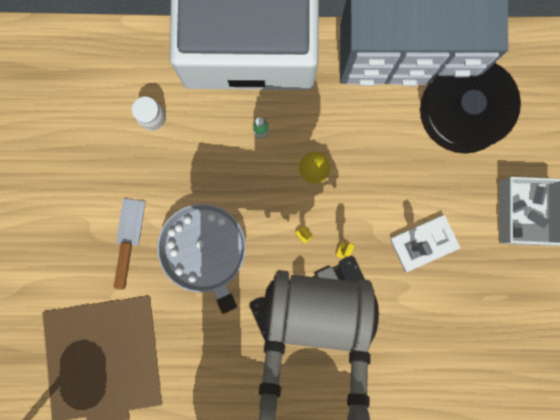

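The stirrer stands in the left pocket (top view (418,248)) with the gripper clear. The shell (314,167), glue (260,127), scraper (128,245) and the look-alikes are where they were. I'll check tilt and the bead count numerically.

```bash
python3 - <<'E'
from h import *
p=cv2.imread("pics/side6.png");C=cloud("side",np.load("pics/side6.npy"));t=np.array([.512,-.209])
near=(np.hypot(C[...,0]-t[0],C[...,1]-t[1])<.03)
for a in np.arange(.045,.135,.01):
    m=near&(C[...,2]>=a)&(C[...,2]<a+.01);Q=C[m]
    if len(Q)>3: print(round(a+.005,3),len(Q),np.round(np.median(Q,0)*1000,1),"u mid",np.argwhere(m)[:,1].mean())
m=near&(C[...,2]>.085)&(C[...,2]<.122);Q=C[m];c=Q.mean(0);_,s,v=np.linalg.svd(Q-c,full_matrices=False);print("grip face normal",v[2],s)
# image axis of grip + stem vs projected vertical
V,U=np.nonzero(near&(C[...,2]>.04));f=[(vv,(U[V==vv].min()+U[V==vv].max())/2) for vv in np.unique(V)]
f=np.array(f);print("axis slope du/dv",np.polyfit(f[:,0],f[:,1],1)[0]);a=proj("side",[[*t,.05],[*t,.128]]);print("vertical",(a[1]-a[0])[0]/(a[1]-a[0])[1],a)
# foot in top view: dark pixels around stand
q=cv2.imread("pics/top6.png");T=cloud("top",np.load("pics/top6.npy"))
h=(T[...,2]>.07)&(np.hypot(T[...,0]-.512,T[...,1]+.209)<.04);print("top z grip",np.percentile(T[h][:,2],[50,95]))
g=(np.hypot(T[...,0]-.512,T[...,1]+.209)<.03)&(T[...,2]>.0175)&(T[...,2]<.03);print("foot top",g.sum(),T[g].mean(0) if g.any() else "",rect(T[g]) if g.sum()>4 else "")
# beads in both views: height above bowl floor
for n in ("top","side"):
    I=cv2.imread(f"pics/{n}6.png");D=cloud(n,np.load(f"pics/{n}6.npy"));r=np.hypot(D[...,0]-.5097,D[...,1]-.2549)
    b=((r<.083)&(D[...,2]>.0155)&(D[...,2]<.033)).astype(np.uint8);k,l,st,ce=cv2.connectedComponentsWithStats(b,connectivity=4)
    for i in range(1,k):
        if st[i,4]>5: w=D[l==i];print(n,np.round(ce[i]),st[i,4],np.round(w.mean(0)*1000),"r",round(1000*r[l==i].mean()),"br",I[l==i].mean().round())
E
```

```text
0.05 13 [ 511.6 -205.8   49.1] u mid 304.46153846153845
0.06 15 [ 514.3 -207.8   59.5] u mid 304.53333333333336
0.07 12 [ 510.5 -208.7   70.8] u mid 305.1666666666667
0.08 21 [ 511.9 -207.4   81.2] u mid 305.04761904761904
0.09 31 [ 512.3 -205.9   89.6] u mid 304.7096774193548
0.1 35 [ 512.2 -205.7   98.9] u mid 305.14285714285717
0.11 35 [ 509.9 -204.9  110.7] u mid 305.57142857142856
0.12 32 [ 511.3 -205.6  120.3] u mid 305.625
0.13 28 [ 513.  -209.5  127.1] u mid 305.17857142857144
grip face normal [ 0.30610565 -0.95158371  0.02806725] [0.11912234 0.09694953 0.03197845]
axis slope du/dv -0.057619577308119146
vertical -0.020918513698582667 [[304.84216978 145.83366771]
 [305.35341588 121.39378126]]
top z grip [0.12338999 0.12939427]
foot top 104 [ 0.51139698 -0.20624849  0.01957306] (array([ 512.8, -208.9]), array([49.3, 54.9]), np.float32(0.044))
top [211. 217.] 48 [577. 238.  21.] r 69 br 125.0
top [187. 219.] 47 [572. 291.  21.] r 72 br 193.0
top [221. 221.] 45 [569. 215.  20.] r 71 br 125.0
top [175. 229.] 87 [549. 316.  21.] r 73 br 193.0
top [172. 248.] 100 [507. 321.  21.] r 67 br 193.0
top [199. 243.] 49 [519. 262.  20.] r 13 br 160.0
top [178. 271.] 47 [457. 306.  21.] r 73 br 188.0
top [191. 279.] 49 [440. 277.  21.] r 73 br 175.0
side [272. 254.] 44 [568. 216.  21.] r 71 br 107.0
side [267. 261.] 46 [577. 239.  21.] r 69 br 107.0
side [293. 271.] 46 [519. 264.  21.] r 14 br 141.0
side [329. 278.] 48 [442. 279.  21.] r 72 br 135.0
side [267. 279.] 44 [572. 292.  21.] r 72 br 153.0
side [275. 286.] 44 [552. 311.  22.] r 70 br 160.0
side [320. 287.] 30 [461. 306.  22.] r 70 br 143.0
side [301. 290.] 35 [500. 319.  22.] r 65 br 156.0
side [292. 291.] 20 [518. 324.  23.] r 69 br 157.0
```

```bash
python3 -c "
from cell import robot
print(robot.hand_in())"
```

```text
the job is handed in; nothing more can be done
None
```

I stirred the beads two full anticlockwise turns plus a small overlap, starting at the handle, and parked the grey stirrer upright in the rectangular pocket; all ten beads are in the bowl, the shell, glue bottle and scraper look undisturbed, and the job was handed in at about 22 s.

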